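# Refit the glow panel of the leaning dresser lamp and switch it on

## Task

Draw the orange glow panel straight up out of its slot in the wooden rack, and tap its tapered steel shank into the leaning socket of the grey lamp until it is fully home, its dark collar down on the socket's rim, so that it stays by friction alone. Then let go and push the lamp's red-tipped toggle over to the far side, to on. Take care not to knock or shift the mirror tile in the rack, the bottles or the other things lying about.

Things in the scene. Friction and masses are not known exactly. Their poses are not given: they have to be found in the camera images.
- glow_panel: Loose lamp panel, 0.18 kg. Origin: centre of the underside of its dark collar (shoulder); z up the panel, x thickness, y width; alike from both faces. Collar 28 (x) by 56 (y) mm, z 0 to 12. Orange plate 10 mm thick, 84 wide, z 12 to 122. Bright steel shank z 0 to -40, 16 x 36 mm at the shoulder, 10 x 24 at the tip. Stands upright in one rack slot, 1.5 mm play each way. Hold the plate near its top.
- mirror_tile: Bystander: wood-framed dark mirror tile 10 x 84 x 60 mm standing in the rack's other slot, 60 mm from the glow panel; origin at the centre of its underside, z up. Its top is at rack height 130 mm. Not to be moved.
- rack: Fixed dark wood rack, origin under its centre, z up. Foot 100 (x) by 110 (y) mm. Cheeks 118 mm high at y 33 to 51 and -33 to -51, x -45 to 45, open between. Grooves 13 mm wide at x = 30 and -30, from height 70 (ledges under the plates' corners) to 118. The panel's origin starts at height 58, its top at 180; the plate is free after rising 50 mm, the shank clears the cheeks after 105.
- lamp: Fixed matte grey battery lamp, origin under its centre, z up. Foot 110 (x) by 200 (y) by 14 mm. Socket mouth at (-10, -52, 68) mm, its axis leaning 25 degrees from vertical towards the lamp's -x side, which faces roughly to the robot; socket outside about 36 by 76 (y) mm. Toggle block 70 x 50 mm, top at 39 mm, centred at (0, 66).
- socket (a point): Centre of the lamp's socket mouth, level with the rim. z: out along its axis; y: long way. Mouth 17 (x) by 32 (y) mm, tapered like the shank, over 40 deep. Spring jaws in y grip the shank from 12 mm before home; then push along the axis, rising to about 12 to 18 N; it stays where left. Home: panel origin here, its z along this z, its x along this x or -x.
- toggle (a joint): Lamp toggle: hinge along the lamp's y, pivot at (0, 66, 36) mm of the lamp. 0 = off, leaning 0.5 rad to the lamp's -x side; 1.0 rad = on, leaning 0.5 rad to the +x side. It stays where it is left; about 1 to 2 N at the tip moves it.
- toggle_tip (a point): Centre of the toggle's red ball (26 mm diameter), 50 mm from the pivot. The stem is 10 mm thick.
- trays: Fixed stacked trays, origin at the centre of the underside, z up: walnut tray 320 (x) by 170 (y) by 22 mm high, with a clear acrylic tray 190 x 140 mm on its +x part, rim at 52 mm.
- cologne: Bystander: tall slender amber cologne bottle with brass cap, 38 mm diameter, 165 mm high, standing in the acrylic tray (top about 191 mm above the dresser). Origin at the centre of its underside. Easily tipped; not to be moved.
- flacon: Bystander: black glass cube flacon 56 mm wide, 78 mm high with its steel cap, in the acrylic tray. Origin at the centre of its underside.
- money_clip: Bystander: steel money clip 24 x 60 x 8 mm in the walnut tray. Origin at the centre of its underside.
- lint_roller: Bystander: blue and white plastic lint roller handle 28 x 120 x 22 mm lying in the walnut tray. Origin at the middle of its underside, length along y.
- ring_dish: Bystander: white ceramic dish 70 mm across, 20 mm high, on the dresser. Origin at the centre of its underside.
- clothes_brush: Bystander: wooden clothes brush 160 x 45 x 36 mm lying on the dresser, length along x. Origin at the centre of its underside.
- watch_stand: Bystander: watch stand, a dark padded bar 30 x 70 mm on a brass post with a round foot 70 mm across, 150 mm high, standing between robot and trays. Origin at the centre of its underside.
There are look-alikes about, which are no part of the job. What is meant by the glow_panel is not pink, and is the smaller of those in its own colour.

How it is judged (in metres and radians):
On the way, in this order (a step that is already met when the one before it is completed fails the run):
1. the glow panel has been drawn up out of its slot (z of glow_panel in the frame of rack above 0.115 m), for 0.1 s.
2. the shank is fully home in the lamp's socket (z of glow_panel in the frame of socket between -0.003 and 0.003 m and horizontal distance between glow_panel and socket below 0.006 m and angle between the z axis of glow_panel and the z axis of socket, either way round below 0.09 rad and angle between the x axis of glow_panel and the x axis of socket, either way round below 0.15 rad), for 0.2 s.
3. the toggle is switched on (value of joint toggle above 0.8 rad), for 0.2 s.
At the end, for the whole second after the job is handed in: The glow panel stands in the lamp's socket at rest, its shoulder within 3 mm of the rim along the axis and within 6 mm of the mouth's centre across, its axis within 0.09 rad of the socket's and its faces within 0.15 rad of square (either way round), and the toggle is past 0.8 rad (on) (all of step 2 and linear speed of glow_panel below 0.02 m/s and value of joint toggle above 0.8 rad); the robot touches nothing.
It fails at once if the cologne bottle or the flacon is shifted by more than 30 mm or tipped over (distance of any of cologne, flacon from where it was at the start of the episode above 0.03 m or angle between any of cologne, flacon's own z axis and vertical above 0.5 rad).
It fails at once if the money clip or the lint roller is shifted by more than 30 mm or tipped over (distance of any of money_clip, lint_roller from where it was at the start of the episode above 0.03 m or angle between any of money_clip, lint_roller's own z axis and vertical above 0.5 rad).
It fails at once if the ring dish, the clothes brush or the watch stand is shifted by more than 30 mm or tipped over (distance of any of ring_dish, clothes_brush, watch_stand from where it was at the start of the episode above 0.03 m or angle between any of ring_dish, clothes_brush, watch_stand's own z axis and vertical above 0.5 rad).
It fails at once if the mirror tile is shifted by more than 15 mm (distance of mirror_tile from where it was at the start of the episode above 0.015 m).
It also fails if it takes over 59 s, if anything falls off the work surface, if the arm or the gripper's body presses on something with over 40 N, if the wrist force passes 120 N, or if a joint passes its speed limit or range.

## Robot

A 6-joint arm with a two-finger parallel gripper is mounted at the origin on the work surface. World frame = base frame: x ahead of the robot, y to its left, z up, the work surface at z = 0. Lengths are in mm, angles in rad, forces in N, time in s.
With the tool pointing down it reaches from about 300 to 775 mm from the base axis. Payload 14.6 kg.
Tool frame: the origin (TCP) lies at the very end of the fingers, on their centre line; the grasp point (between the pads) lies 19 mm behind it (manip.grip_point_offset is the distance from the TCP to the grasp point, in mm); z points along the fingers, y is the line along which they close (so a half turn about z gives the same grasp; the last joint's range is limited). The gripper opens to 94 mm and grips with 3 to 60 N. Pads are 16 mm wide; open, the fingers measure 119 mm over their backs; the gripper's body (75 mm by 177 mm) begins 78 mm behind the grasp point.
Start: joints at [-1.191, 0.3, 1.521, -0, 1.321, -0.067], TCP at [237.637, -496.002, 205.446] pointing down, gripper open.
Joint ranges: [-3.03, 3.03], [-0.79, 2.21], [0.23, 2.52], [-1.04, 4.18], [0, 3.07], [-2.55, 2.55]. Speed limits (rad/s): [2.22, 2.22, 2.57, 3.14, 3.14, 3.14].

## Interface

Orientations are given as [roll, pitch, yaw] about the fixed x, y, z axes, in that order (R = Rz(yaw) Ry(pitch) Rx(roll)).
In Python, from cell import telemetry, eyes, manip gives the robot as it stands.
- The arm moves only by the tool play_rows, never from a script. Its arguments are lists of equal length, an entry for each row: "translation": the shift along the world's x, y, z in m, a list of three; "yaw": the turn about the world's z in rad. A call has 1 to 12 rows; each row is the pose to reach, as a shift and turn from the pose commanded when the call began; what a row does not reach only later rows make up. A row lasts 1/8 s, in which the tool goes at most 62.5 mm and 10.7 degrees, less where a joint would pass 70% of its speed; a pose out of reach is approached as far as the arm can. A call with a gripper value outside its range is refused whole. "hand" is the opening, from 0 (shut) to 1 (fully open), set as the call begins (left out, the last holds). The fingers move at their own pace and stop on an object; "force" is the grip in N (left out, the last holds). Time passes only in rows, so rows that repeat a pose let the fingers close. It gives the time, the measured TCP pose, the force, the opening and the grip force at its end, in the units of the state.
- telemetry.read_state(): the state, without advancing time (a new reading comes with each control period).
- eyes.camera(name): name is "side" or "top" or "wrist"; returns a dict with "pixels" (420x560x3 uint8, red, green, blue), "fx", "fy", "cx", "cy" (pixels), "cam_to_world" (4x4, takes a point from camera to world coordinates); the wrist camera has in their place "T_tool_cam" (4x4, takes a point from camera to tool coordinates, whose origin is the TCP and whose axes are the flange's). Camera axes: x right, y up, looking along -z (the intrinsics and any distortion apply to the point x, -y, -z); pixel columns grow to the right and rows downward; lengths in mm; the calibration is good to about 2 mm. The wrist camera is an equidistant fisheye: a pixel r from the principal point sees the ray r / f radians off the axis. A picture is of the moment at which its call begins: read the wrist's pose just before it. There is no depth.
- manip.sign_off(): hands the job in; it is judged then, once.
The state is a dict: "clock": time; "joints": joint angles; "qd": joint speeds; "effort": joint torques, N m; "eef_pos": TCP position; "eef_rot": TCP orientation; "wrist_force": force on the tool from outside, world axes, zero at the start; "moment": the same for the moment, N m; "finger_gap": finger opening in mm; "finger_force": force on a finger pad.
Only numpy, scipy, OpenCV 4.12 (cv2) and the standard library are available. Lean on these libraries where they do the work, as an engineer would, in place of code of your own. Each camera call takes 0.05 s, during which the arm holds its last target. There are 200 camera calls.

## Working session

There is one attempt and no reset: what is moved stays moved. The work goes in short steps, Python scripts to look and compute and a tool call to move; the robot and the scene stay as the last step left them, time stands still between calls to the robot, and variables do not carry over. Pictures are saved under pics/ and viewed, at most 10 in all, crops included, and the job is handed in when it is done.

Besides the shell and the picture viewer there is one more tool, called after "Request:" as name([rows], argument=value, ...), one row to a line, values as JSON. play_rows: Moves the arm, as the interface text tells. Its arguments: {"type":"object","properties":{"translation":{"type":"array","items":{"type":"array","items":{"type":"number"}}},"yaw":{"type":"array","items":{"type":"number"}},"hand":{"type":"number"},"force":{"type":"number"}},"required":["translation","yaw"]}

```bash
ls; mkdir -p pics; cat > h.py <<'E'
import numpy as np,cv2
from cell import telemetry,eyes,manip
from scipy.spatial.transform import Rotation as R
def shot(n,save=True):
    s=telemetry.read_state(); c=eyes.camera(n)
    if n=='wrist':
        T=np.eye(4);T[:3,:3]=R.from_euler('xyz',s['eef_rot']).as_matrix();T[:3,3]=s['eef_pos'];c['T']=T@c['T_tool_cam']
    else: c['T']=np.array(c['cam_to_world'])
    c['n']=n;c['img']=cv2.cvtColor(c['pixels'],cv2.COLOR_RGB2BGR);return c
def ray(c,u,v):
    x=(u-c['cx'])/c['fx'];y=(v-c['cy'])/c['fy']
    if c['n']=='wrist':
        r=np.hypot(x,y);k=np.sin(r)/r if r>1e-9 else 1
        d=np.array([x*k,-y*k,-np.cos(r)])
    else: d=np.array([x,-y,-1.])
    d=c['T'][:3,:3]@d;return c['T'][:3,3],d/np.linalg.norm(d)
def plane(c,u,v,z):
    o,d=ray(c,u,v);return o+d*(z-o[2])/d[2]
def tri(c1,p1,c2,p2):
    o1,d1=ray(c1,*p1);o2,d2=ray(c2,*p2)
    A=np.array([d1,-d2]).T;t=np.linalg.lstsq(A,o2-o1,rcond=None)[0]
    a=o1+t[0]*d1;b=o2+t[1]*d2;return (a+b)/2,np.linalg.norm(a-b)
def proj(c,P):
    q=np.linalg.inv(c['T'])@np.append(P,1);x,y,z=q[0],-q[1],-q[2]
    if c['n']=='wrist':
        r=np.hypot(x,y);th=np.arctan2(r,z);x,y,z=x/r*th,y/r*th,1
    return c['cx']+c['fx']*x/z,c['cy']+c['fy']*y/z
E
python3 - <<'E'
from h import *
print(telemetry.read_state()); print(manip.grip_point_offset)
for n in('top','side','wrist'):
    c=shot(n);cv2.imwrite(f'pics/{n}0.png',c['img']);print(n,c['fx'],c['cx'],c['cy'],c['T'].round(3).tolist())
    np.save(f'pics/{n}0.npy',c,allow_pickle=True)
E
```

```text
pics
{'clock': 0.0, 'joints': array([-1.19058489e+00,  3.00460226e-01,  1.52159354e+00,  2.73334134e-06,
        1.32072134e+00, -6.65882986e-02]), 'qd': array([ 1.42892677e-03, -4.69894928e-05,  7.67820311e-04,  5.62928032e-04,
       -2.08062555e-04,  2.92957137e-04]), 'effort': array([ 6.79609893e-04, -5.31806552e+01, -3.52736378e+01,  7.09151826e-02,
        2.43266195e-02, -1.25912952e-04]), 'eef_pos': array([ 237.54681823, -495.75219389,  204.88703165]), 'eef_rot': array([-3.14041300e+00, -8.13210990e-05,  4.46799014e-01]), 'wrist_force': array([ 0.26644981,  0.41539233, -0.25264556]), 'moment': array([ 0.0549199 , -0.02149329, -0.0176415 ]), 'finger_force': 0.0, 'finger_gap': 93.91479701157516}
18.8
top 422.45778607823627 282.5261588708271 211.62420136000793 [[-0.024, 0.988, -0.154, 346.797], [-1.0, -0.023, 0.008, 18.907], [0.005, 0.154, 0.988, 1323.467], [0.0, 0.0, 0.0, 1.0]]
side 461.01494561545957 279.4956347789385 209.1204872991445 [[0.873, 0.329, -0.358, 62.764], [-0.487, 0.614, -0.622, -857.666], [0.015, 0.717, 0.696, 1053.214], [0.0, 0.0, 0.0, 1.0]]
wrist 325.19226210127806 275.73294583779403 208.66456399525225 [[0.431, 0.867, 0.25, 311.273], [-0.902, 0.414, 0.119, -460.669], [-0.001, -0.277, 0.961, 383.365], [0.0, 0.0, 0.0, 1.0]]
```

View pics/top0.png

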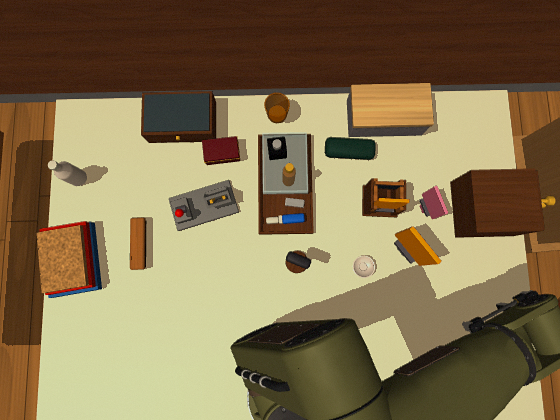

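View pics/side0.png

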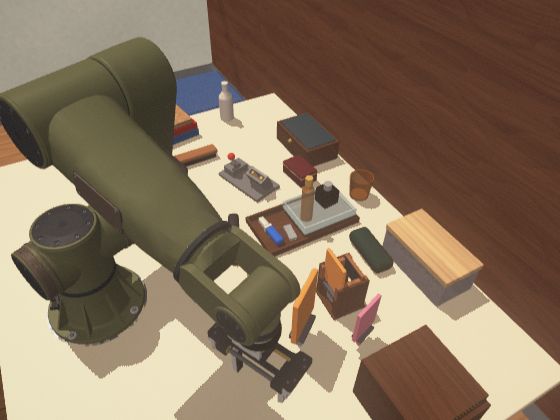

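The orange candidates in the top view are the panel in the rack at (392,203) and the larger one standing loose at (418,245). The pink one at (433,203) is out. The smaller orange panel, in the rack slot, fits the description. I'll confirm it in a crop.

```bash
python3 - <<'E'
from h import *
t=np.load('pics/top0.npy',allow_pickle=True).item();s=np.load('pics/side0.npy',allow_pickle=True).item()
a=cv2.resize(t['img'][170:270,350:460],None,fx=3.6,fy=3.6,interpolation=cv2.INTER_CUBIC)
b=cv2.resize(t['img'][170:240,160:250],None,fx=4,fy=4,interpolation=cv2.INTER_CUBIC)
o=np.zeros((600,800,3),np.uint8);o[:360,:396]=a;o[:280,400:760]=b
w=cv2.resize(s['img'][240:330,280:390],None,fx=2.6,fy=2.6);o[362:362+234,:286]=w[:234,:286]
w=cv2.resize(s['img'][145:205,210:290],None,fx=3.8,fy=3.8);o[300:528,400:704]=w
cv2.imwrite('pics/crop0.png',o)
print('panel top',plane(t,392,203,180),'rack',plane(t,384,198,118),'lamp',plane(t,203,205,14),'tip',plane(t,180,213,80))
E
```

```text
panel top [ 542.01756956 -292.32850146  180.        ] rack [ 567.88257354 -286.88335126  118.        ] lamp [577.92914543 257.32265111  14.        ] tip [543.7333909  313.52209105  80.        ]
```

View pics/crop0.png

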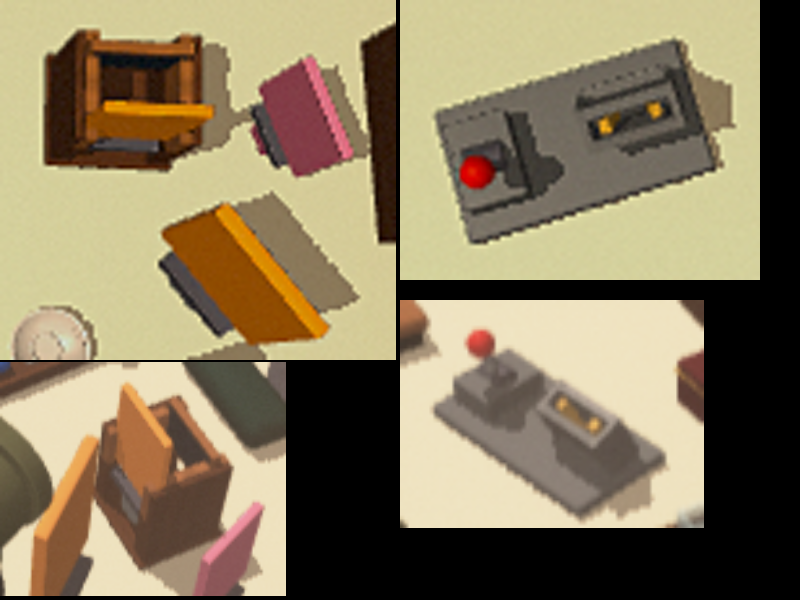

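The crop confirms it: the small orange panel stands in the rack's near slot, above its collar and the mirror tile in the far slot. The lamp's socket is on its right end and the toggle on its left. I'll move above the panel for a near look.

Request:
play_rows([
  [0,0,0.06],
  [0.04,0.02,0.1],
  [0.08,0.05,0.12],
  [0.12,0.08,0.12],
  [0.16,0.11,0.12],
  [0.2,0.14,0.12],
  [0.25,0.17,0.12],
  [0.29,0.2,0.12],
  [0.305,0.204,0.12],
  [0.305,0.204,0.12],
  [0.305,0.204,0.12],
  [0.305,0.204,0.12],
], yaw=[-0.05,-0.1,-0.2,-0.3,-0.4,-0.45,-0.51,-0.51,-0.51,-0.51,-0.51,-0.51], hand=1)

```text
clock: 1.65
eef_pos: [541.9, -292.6, 325.7]
eef_rot: [3.141, -0.0, -0.064]
wrist_force: [-0.5, -0.1, -0.0]
finger_gap: 94.2
finger_force: 0.0
```

```bash
python3 - <<'E'
from h import *
c={n:shot(n) for n in('wrist','top','side')}
st=telemetry.read_state();print(st['clock'],st['eef_pos'],st['eef_rot'])
np.save('pics/set1.npy',c,allow_pickle=True)
o=np.zeros((600,800,3),np.uint8);o[:420,:560]=c['wrist']['img']
o[420:600,:270]=cv2.resize(c['side']['img'][240:330,265:400],None,fx=2,fy=2)
o[420:600,280:550]=cv2.resize(c['top']['img'][160:250,330:465],None,fx=2,fy=2)
cv2.imwrite('pics/set1.png',o)
for n in c:
    h=cv2.cvtColor(c[n]['img'],cv2.COLOR_BGR2HSV);m=cv2.inRange(h,(8,150,90),(22,255,255))
    for k in cv2.findContours(m,0,2)[0]:
        if cv2.contourArea(k)>60: print(n,cv2.contourArea(k),cv2.minAreaRect(k),cv2.boxPoints(cv2.minAreaRect(k)).round(1).tolist())
E
```

```text
1.8 [ 542.25274511 -292.35700824  325.67784166] [ 3.14145949e+00 -2.85599966e-04 -6.38888725e-02]
wrist 1082.0 ((324.428955078125, 281.51495361328125), (115.74884033203125, 25.397531509399414), 59.667823791503906) [[284.20001220703125, 238.0], [306.20001220703125, 225.10000610351562], [364.6000061035156, 325.1000061035156], [342.70001220703125, 337.8999938964844]]
wrist 2575.5 ((545.6611328125, 260.0063171386719), (60.75740051269531, 83.98224639892578), 40.91438674926758) [[495.20001220703125, 271.79998779296875], [550.2000122070312, 208.39999389648438], [596.0999755859375, 248.1999969482422], [541.0999755859375, 311.6000061035156]]
wrist 108.0 ((556.0, 198.0), (28.0, 6.0), 90.0) [[553.0, 184.0], [559.0, 184.0], [559.0, 212.0], [553.0, 212.0]]
wrist 672.5 ((278.9969787597656, 185.73373413085938), (80.08415985107422, 9.544649124145508), 0.7440592050552368) [[238.89999389648438, 190.0], [239.0, 180.39999389648438], [319.1000061035156, 181.5], [319.0, 191.0]]
wrist 1175.5 ((279.0, 147.5), (49.0, 74.0), 90.0) [[242.0, 123.0], [316.0, 123.0], [316.0, 172.0], [242.0, 172.0]]
wrist 170.0 ((
[... 2524 characters left out ...]
0], [431.3999938964844, 82.19999694824219], [432.29998779296875, 125.5], [351.6000061035156, 127.19999694824219]]
side 333.0 ((300.0086975097656, 304.6083068847656), (12.565526962280273, 76.89994812011719), 17.21607208251953) [[282.6000061035156, 339.5], [305.3999938964844, 266.0], [317.3999938964844, 269.70001220703125], [294.6000061035156, 343.20001220703125]]
side 531.0 ((335.0, 269.5), (41.0, 20.0), 90.0) [[325.0, 249.0], [345.0, 249.0], [345.0, 290.0], [325.0, 290.0]]
side 73.5 ((367.9862060546875, 174.2344512939453), (16.9412784576416, 6.31145715713501), 48.36646270751953) [[360.0, 170.0], [364.70001220703125, 165.8000030517578], [376.0, 178.5], [371.29998779296875, 182.6999969482422]]
```

View pics/set1.png

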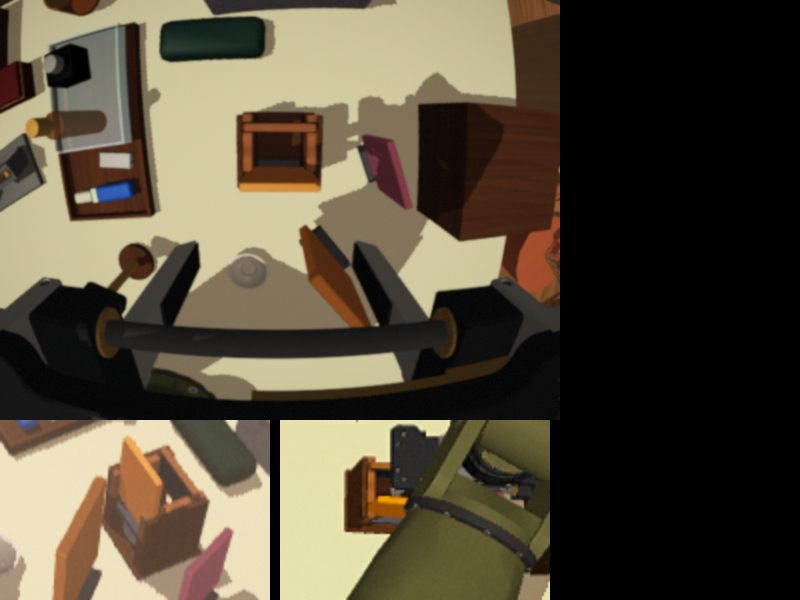

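```bash
python3 - <<'E'
from h import *
c=np.load('pics/set1.npy',allow_pickle=True).item()['wrist']
print('cam',c['T'][:3,3])
h=cv2.cvtColor(c['img'],cv2.COLOR_BGR2HSV);print(h[165:195:2,280].tolist())
m=cv2.inRange(h,(8,150,150),(22,255,255))[170:196,230:330]
ys,xs=np.where(m);
for x in(242,260,280,300,315):
    col=np.where(m[:,x-230])[0]+170;print(x,col.min(),col.max(),plane(c,x,col.min()-.5,180)[:2],plane(c,x,col.max()+.5,180)[:2])
for y in (183,185,187): r=np.where(m[y-170])[0]+230;print(y,r.min(),r.max(),plane(c,r.min()-.5,y,180)[:2],plane(c,r.max()+.5,y,180)[:2])
E
```

```text
cam [ 623.33520827 -297.57166379  504.16000035]
[[7, 53, 43], [11, 172, 71], [12, 203, 83], [12, 208, 82], [12, 201, 85], [13, 203, 83], [12, 203, 84], [12, 200, 83], [12, 203, 88], [13, 196, 165], [16, 185, 208], [17, 184, 211], [17, 187, 210], [16, 145, 210], [23, 67, 213]]
242 183 190 [ 560.05570072 -259.01414756] [ 551.7118964  -258.26246296]
260 183 190 [ 558.77243437 -277.36638871] [ 550.44412875 -276.72479513]
280 183 190 [ 557.41890403 -297.65441647] [ 549.0884667  -297.13264561]
300 183 190 [ 556.13159421 -317.97964278] [ 547.77863481 -317.57672837]
315 184 190 [ 554.16098331 -333.29944985] [ 546.82060406 -333.02595674]
183 240 314 [ 559.7201205  -256.40436641] [ 554.71319518 -332.80479032]
185 239 317 [ 557.71350684 -255.18630132] [ 552.44020986 -335.81946341]
187 239 319 [ 555.62780039 -254.99332005] [ 550.22057822 -337.81487286]
```

Request:
play_rows([
  [0.011,-0.004,0],
  [0.011,-0.004,-0.04],
  [0.011,-0.004,-0.08],
  [0.011,-0.004,-0.12],
  [0.011,-0.004,-0.13],
  [0.011,-0.004,-0.13],
], yaw=[-0.001,-0.001,-0.001,-0.001,-0.001,-0.001])

```text
clock: 2.55
eef_pos: [553.8, -296.2, 196.3]
eef_rot: [3.141, -0.0, -0.064]
wrist_force: [0.5, 1.2, 1.0]
finger_gap: 94.1
finger_force: 0.0
```

```bash
python3 - <<'E'
from h import *
c=shot('wrist');st=telemetry.read_state();print(st['eef_pos'],st['eef_rot'])
h=cv2.cvtColor(c['img'],cv2.COLOR_BGR2HSV);m=cv2.inRange(h,(8,150,150),(22,255,255))
for k in cv2.findContours(m,0,2)[0]:
    if cv2.contourArea(k)>200: print(cv2.contourArea(k),[ (p,plane(c,*p,180)[:2].round(1)) for p in cv2.boxPoints(cv2.minAreaRect(k)).round(1).tolist()])
np.save('pics/w2.npy',c,allow_pickle=True)
E
```

```text
[ 554.05756117 -296.38147703  197.11305114] [ 3.14069741e+00 -1.79596027e-03 -6.43415786e-02]
306.5 [([535.5999755859375, 292.79998779296875], array([ 483.2, -530.5])), ([558.9000244140625, 286.5], array([ 482.8, -566.3])), ([563.4000244140625, 303.0], array([ 459.6, -584.6])), ([540.0999755859375, 309.29998779296875], array([ 461.4, -545.9]))]
```

```bash
python3 - <<'E'
from h import *
c=np.load('pics/w2.npy',allow_pickle=True).item();c2=np.load('pics/set1.npy',allow_pickle=True).item()
h=cv2.cvtColor(c['img'],cv2.COLOR_BGR2HSV);m=cv2.inRange(h,(8,150,50),(22,255,255))
for k in cv2.findContours(m,0,2)[0]:
    if cv2.contourArea(k)>400: print(cv2.contourArea(k),[ (p,plane(c,*p,180)[:2].round(1)) for p in cv2.boxPoints(cv2.minAreaRect(k)).round(1).tolist()])
print(proj(c,np.array([553,-254.4,180])),proj(c,np.array([548,-338,180])))
cv2.imwrite('pics/w2.png',c['img'])
E
```

```text
3776.5 [([250.8000030517578, 362.0], array([ 454.4, -269.6])), ([507.29998779296875, 346.0], array([ 425.2, -513.9])), ([509.79998779296875, 386.1000061035156], array([ 354.9, -546.3])), ([253.3000030517578, 402.20001220703125], array([ 403.1, -266.2]))]
504.0 [([94.0, 356.29998779296875], array([ 451.6, -124.8])), ([97.30000305175781, 307.1000061035156], array([ 506.7, -149.7])), ([119.5999984741211, 308.6000061035156], array([ 506.4, -171.1])), ([116.30000305175781, 357.79998779296875], array([ 453. , -149.7]))]
1454.5 [([286.0, 298.5], array([ 513.7, -300.4])), ([313.3999938964844, 274.3999938964844], array([ 531.4, -319.9])), ([358.5, 325.6000061035156], array([ 484. , -353.5])), ([331.1000061035156, 349.70001220703125], array([ 462.5, -333. ]))]
4502.0 [([12.0, 172.0], array([622.4, -94.2])), ([98.30000305175781, 156.1999969482422], array([ 623.2, -182.1])), ([116.0, 253.0], array([ 553.8, -181.6])), ([29.700000762939453, 268.79998779296875], array([540. , -86.3]))]
13005.5 [([215.0, 122.0], array([ 635.4, -264.8])), ([339.0, 122.0], array([ 630.6, -338.9])), ([339.0, 253.0], array([ 546. , -337.3])), ([215.0, 253.0], array([ 551.4, -255.5]))]
5389.5 [([516.0, 117.0], array([ 636.5, -475.1])), ([559.0, 117.0], array([ 640., -527.])), ([559.0, 307.0], array([ 456.2, -578.6])), ([516.0, 307.0], array([ 472.8, -507.8]))]
(np.float64(213.0275725805702), np.float64(250.82342136543045)) (np.float64(340.00204322395), np.float64(250.1004725710068))
```

View pics/w2.png

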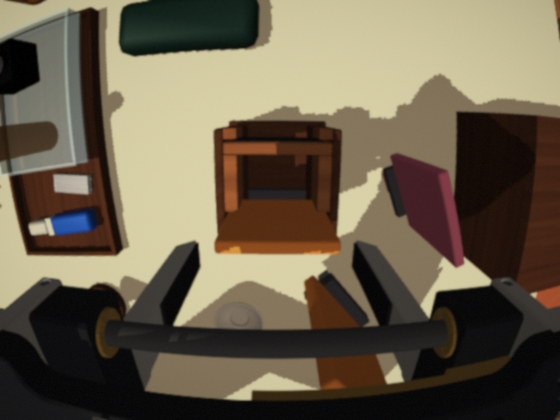

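The near view shows the panel's top edge at columns 215–340, row ~246, which puts it at (553.5, −296.4), under the fingers. I'll descend and grip.

Request:
play_rows([
  [0,0,-0.02],
  [0,0,-0.04],
  [0,0,-0.051],
  [0,0,-0.051],
], yaw=[0,0,0,0])

```text
clock: 3.1
eef_pos: [553.8, -296.1, 144.9]
eef_rot: [3.141, -0.0, -0.064]
wrist_force: [-0.7, -0.5, -0.2]
finger_gap: 94.0
finger_force: 0.0
```

Request:
play_rows([
  [0,0,0],
  [0,0,0],
  [0,0,0],
  [0,0,0],
  [0,0,0],
  [0,0,0],
], yaw=[0,0,0,0,0,0], hand=0.8, force=25)

```text
clock: 3.85
eef_pos: [554.0, -296.3, 145.6]
eef_rot: [3.141, -0.002, -0.064]
wrist_force: [-0.4, -0.3, 6.0]
finger_gap: 83.7
finger_force: 25.0
```

Request:
play_rows([
  [0,0,0.015],
  [0,0,0.03],
  [0,0,0.045],
  [0,0,0.065],
  [0,0,0.085],
  [0,0,0.105],
  [0,0,0.125],
  [0,0,0.15],
  [0,0,0.18],
  [0,0,0.2],
  [0,0,0.2],
  [0,0,0.2],
], yaw=[0,0,0,0,0,0,0,0,0,0,0,0])

```text
clock: 5.35
eef_pos: [553.4, -295.9, 343.5]
eef_rot: [-3.141, 0.001, -0.064]
wrist_force: [0.4, 0.0, -2.6]
finger_gap: 83.8
finger_force: 25.0
```

```bash
python3 - <<'E'
from h import *
c={n:shot(n) for n in('wrist','top','side')};np.save('pics/set3.npy',c,allow_pickle=True)
o=np.zeros((600,800,3),np.uint8);o[:420,:560]=c['wrist']['img']
o[420:600,:270]=cv2.resize(c['top']['img'][160:250,140:275],None,fx=2,fy=2)
o[420:600,280:550]=cv2.resize(c['side']['img'][230:320,265:400],None,fx=2,fy=2)
o[:360,560:800]=cv2.resize(c['side']['img'][200:320,280:360],None,fx=3,fy=3)
cv2.imwrite('pics/set3.png',o)
# lamp in top0/side0
t=np.load('pics/top0.npy',allow_pickle=True).item();s=np.load('pics/side0.npy',allow_pickle=True).item()
for v in(t,s):
    h=cv2.cvtColor(v['img'],cv2.COLOR_BGR2HSV);m=cv2.inRange(h,(0,180,120),(4,255,255))|cv2.inRange(h,(176,150,120),(180,255,255))
    for k in cv2.findContours(m,0,2)[0]:
        if 30<cv2.contourArea(k)<400: print(v['n'],'red',cv2.contourArea(k),cv2.minEnclosingCircle(k))
    x0,x1,y0,y1=(160,250,170,240) if v is t else (210,290,145,205)
    m=cv2.inRange(h,(18,130,130),(30,255,255))[y0:y1,x0:x1]
    for k in cv2.findContours(m,0,2)[0]:
        if cv2.contourArea(k)>2: M=cv2.minEnclosingCircle(k);print(v['n'],'yel',M[0][0]+x0,M[0][1]+y0,M[1])
E
```

```text
top red 39.0 ((68.0, 289.5), 23.436182022094727)
top red 72.0 ((62.5, 226.5), 22.94568634033203)
top red 36.5 ((178.5, 212.5), 3.8079864978790283)
top yel 211.0 200.6666660308838 1.6667672395706177
top yel 223.0 197.3333339691162 1.6667672395706177
```

View pics/set3.png

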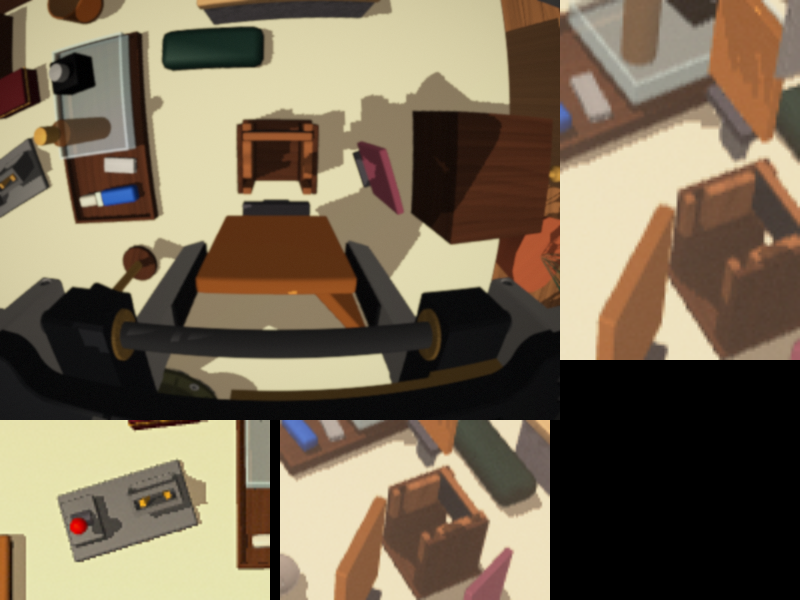

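The panel is held clear of the rack, and the mirror tile is undisturbed. I'll carry it high over to a viewing spot just on the robot's side of the lamp.

Request:
play_rows([
  [0,0.01,0.01],
  [-0.002,0.03,0.02],
  [-0.005,0.06,0.025],
  [-0.01,0.1,0.025],
  [-0.015,0.145,0.025],
  [-0.02,0.19,0.025],
  [-0.025,0.235,0.025],
  [-0.03,0.28,0.025],
  [-0.035,0.325,0.025],
  [-0.04,0.37,0.025],
  [-0.05,0.41,0.025],
  [-0.055,0.44,0.025],
], yaw=[0,0,0.03,0.06,0.1,0.14,0.18,0.22,0.26,0.3,0.33,0.334])

```text
clock: 7.0
eef_pos: [497.2, 146.4, 370.6]
eef_rot: [-3.141, -0.002, 0.272]
wrist_force: [0.7, -0.4, -2.2]
finger_gap: 84.0
finger_force: 25.0
```

Request:
play_rows([
  [0,0.02,0],
  [-0.003,0.03,0],
  [-0.003,0.036,0],
  [-0.003,0.036,0],
  [-0.003,0.036,0],
  [-0.003,0.036,0],
], yaw=[0,0,0,0,0,0])

```text
clock: 7.75
eef_pos: [495.8, 179.6, 369.5]
eef_rot: [3.142, -0.0, 0.269]
wrist_force: [-0.8, -0.6, -1.3]
finger_gap: 83.8
finger_force: 25.0
```

```bash
python3 - <<'E'
from h import *
st=telemetry.read_state();print(st['clock'],st['joints'])
c={n:shot(n) for n in('wrist','top','side')};np.save('pics/set4.npy',c,allow_pickle=True)
o=np.zeros((600,800,3),np.uint8);o[:420,:560]=c['wrist']['img']
w=c['wrist']['img'];print(st['eef_pos'],st['eef_rot'])
o[420:600,:270]=cv2.resize(c['top']['img'][160:250,140:275],None,fx=2,fy=2)
o[:600,560:800]=cv2.resize(c['side']['img'][80:230,220:280],None,fx=4,fy=4)
cv2.imwrite('pics/set4.png',o)
E
```

```text
7.75 [ 2.78047837e-01  1.81657450e-01  1.29424828e+00 -5.18292502e-05
  1.66565500e+00  1.57977191e+00]
[495.76224774 179.55864664 369.46889074] [ 3.14154135e+00 -3.23871500e-05  2.69067348e-01]
```

View pics/set4.png

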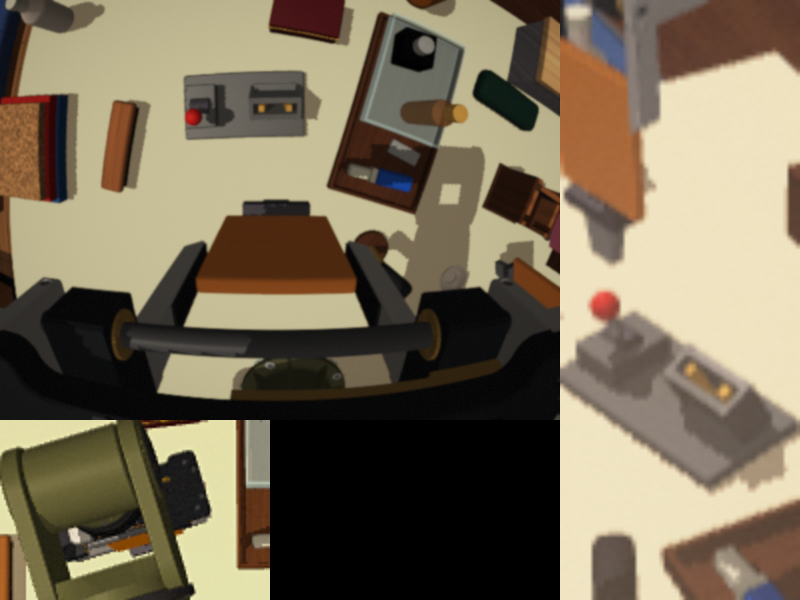

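The wrist view shows the lamp foot at about (184–306, 70–139), the socket at (275,106) and the red tip at (193,117). I'll fit the foot corners and cross-check them against the ball.

```bash
python3 - <<'E'
from h import *
C=np.load('pics/set4.npy',allow_pickle=True).item();c=C['wrist'];im=c['img']
h=cv2.cvtColor(im,cv2.COLOR_BGR2HSV)
m=np.zeros(im.shape[:2],np.uint8);m[55:150,170:320]=(cv2.inRange(h,(0,0,0),(180,60,150))|cv2.inRange(h,(0,150,100),(4,255,255)))[55:150,170:320]
m=cv2.morphologyEx(m,cv2.MORPH_OPEN,np.ones((3,3)))
k=max(cv2.findContours(m,0,2)[0],key=cv2.contourArea)
P=np.array([plane(c,*p[0],14)[:2] for p in k],np.float32)
# foot rect on plane: print min-area rect and hull polygon
print(cv2.minAreaRect(P));ap=cv2.approxPolyDP(cv2.convexHull(k),4,True)[:,0];print([(p.tolist(),plane(c,*p,14)[:2].round(1).tolist()) for p in ap])
r=cv2.inRange(h,(0,180,120),(5,255,255))|cv2.inRange(h,(175,180,120),(180,255,255));r[:,:170]=0;r[:,230:]=0
kk=max(cv2.findContours(r,0,2)[0],key=cv2.contourArea);b=cv2.minEnclosingCircle(kk);print('ball',b,plane(c,*b[0],80))
y=cv2.inRange(h,(12,120,90),(32,255,255))[90:125,240:310]
d=[]
for q in cv2.findContours(y,0,2)[0]:
    if cv2.contourArea(q)>=1: M=cv2.boundingRect(q);d.append((M[0]+M[2]/2-.5+240,M[1]+M[3]/2-.5+90));print('dot',d[-1],M,plane(c,*d[-1],45))
o=cv2.resize(im[60:145,175:315],(800,486),interpolation=cv2.INTER_CUBIC);cv2.imwrite('pics/lampcrop.png',o)
E
```

```text
((581.6665649414062, 258.39410400390625), (108.9815673828125, 197.64280700683594), 16.16636085510254)
[([303, 73], [657.2, 178.3]), ([303, 135], [558.5, 150.6]), ([186, 138], [504.9, 337.7]), ([185, 76], [606.1, 365.2])]
ball ((191.5, 117.0), 7.43313455581665) [545.45763295 319.96298805  80.        ]
dot (287.5, 107.5) (44, 14, 8, 8) [593.94002904 187.93706753  45.        ]
dot (261.0, 108.0) (18, 14, 7, 9) [582.54779664 226.66863535  45.        ]
```

View pics/lampcrop.png

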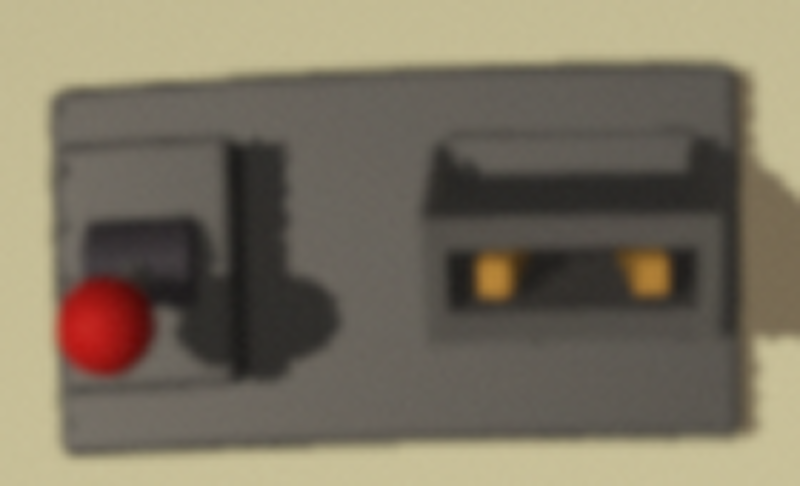

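```bash
python3 - <<'E'
from h import *
C=np.load('pics/set4.npy',allow_pickle=True).item();c=C['wrist']
print('cam',c['T'][:3,3])
f=lambda x,y:(175+x*.175-.5+.0875,60+y*85/486-.4)
print('ball',plane(c,*f(105,327),80))
print('mouth',[plane(c,*f(x,y),z).round(1) for x,y,z in((573,278,68),(448,278,68),(696,278,68),(573,248,71.6),(573,308,64.4))])
for nm,p in dict(foot=((57,97),(740,70),(745,432),(68,450))).items(): 
    P=np.array([plane(c,*f(*q),14)[:2] for q in p]);print(P.round(1),P.mean(0))
S=C['side'];cen=np.array([581.7,258.4]);a=.282
X=np.array([np.cos(a),np.sin(a)]);Y=np.array([-X[1],X[0]])
mouth=np.append(cen-10*X-52*Y,68);ball=np.append(cen-24*X+66*Y,79.9)
print(mouth,ball,'side proj',proj(S,mouth),proj(S,ball),'wrist',proj(c,mouth),f(573,278))
h=cv2.cvtColor(S['img'],cv2.COLOR_BGR2HSV);r=cv2.inRange(h,(0,150,100),(6,255,255))|cv2.inRange(h,(175,150,100),(180,255,255));r[:,:220]=0;r[:,250:]=0;r[:140]=0;r[180:]=0
kk=max(cv2.findContours(r,0,2)[0],key=cv2.contourArea);b=cv2.minEnclosingCircle(kk);print('side ball',b,tri(c,f(105,327),S,b[0]))
jaws=(((691-560)/4+220-.4,369/4+80-.4),((723-560)/4+220-.4,391/4+80-.4))
for w,q in zip(((495,278),(651,276)),jaws):print('jaw',tri(c,f(*w),S,q))
E
```

```text
cam [574.44096441 201.37058022 547.88583309]
ball [546.23927348 317.87515482  80.        ]
mouth [array([587.1, 206. ,  68. ]), array([578.9, 236.7,  68. ]), array([595.6, 175.8,  68. ]), array([594.4, 208. ,  71.6]), array([579.7, 203.9,  64.4])]
[[605.1 365.7]
 [659.6 177.1]
 [559.2 147.4]
 [504.6 336.8]] [582.10673395 256.74562992]
[586.56540663 205.67118607  68.        ] [540.28168511 315.11440022  79.9       ] side proj (np.float64(257.0234064586654), np.float64(173.55218610224335)) (np.float64(230.32327916888923), np.float64(156.8611542119413)) wrist (np.float64(274.95948719381926), np.float64(108.62225712912962)) (274.86249999999995, 108.22139917695472)
side ball ((230.5, 155.5), 2.9155757427215576) (array([544.68916214, 318.52742529,  81.4537288 ]), np.float64(3.792146643072956))
jaw (array([580.78186847, 225.98481734,  62.80940536]), np.float64(2.7549280063629893))
jaw (array([591.52049572, 187.56463174,  63.18924779]), np.float64(3.4785297145912955))
```

```bash
python3 - <<'E'
from h import *
C=np.load('pics/set4.npy',allow_pickle=True).item();c=C['wrist']
p=np.array([495.76,179.56,369.47]);a=.269;X=np.array([np.cos(a),np.sin(a),0]);Y=np.array([-X[1],X[0],0]);Z=np.array([0,0,1])
g=p+18.8*Z
for t in(-.05,0,.05):  # tilt about Y
    z=Z*np.cos(t)+X*np.sin(t);x=X*np.cos(t)-Z*np.sin(t)
    o=g-106.4*z
    print(t,[np.round(proj(c,o+q[0]*x+q[1]*Y+q[2]*z),1).tolist() for q in((14,28,12),(14,-28,12),(14,28,0),(14,-28,0),(5,42,122),(5,-42,122),(5,42,12),(5,-42,12))])
g=cv2.cvtColor(c['img'],cv2.COLOR_BGR2GRAY);print(g[192:222,277].tolist(), g[208,235:255].tolist(),g[208,300:320].tolist())
h=cv2.cvtColor(c['img'],cv2.COLOR_BGR2HSV);print(h[270:300:2,277].tolist())
r=np.where(h[225,150:400,1]>150)[0]+150;print(r.min(),r.max())
E
```

```text
-0.05 [[241.1, 196.6], [310.6, 196.6], [242.5, 192.5], [309.2, 192.4], [193.6, 276.6], [358.5, 276.4], [224.5, 207.3], [327.2, 207.1]]
0 [[241.3, 202.0], [310.4, 201.9], [242.8, 198.4], [308.9, 198.3], [193.5, 275.0], [358.5, 274.8], [224.8, 212.6], [326.9, 212.5]]
0.05 [[241.6, 207.4], [310.1, 207.4], [243.0, 204.3], [308.7, 204.2], [193.5, 273.4], [358.6, 273.2], [225.1, 218.1], [326.6, 217.9]]
[189, 190, 191, 191, 190, 189, 169, 118, 61, 30, 19, 22, 27, 33, 31, 32, 29, 32, 32, 33, 31, 33, 33, 38, 45, 48, 47, 48, 47, 49] [190, 190, 191, 191, 190, 188, 172, 134, 86, 64, 61, 62, 61, 63, 62, 62, 62, 62, 62, 62] [32, 32, 32, 31, 30, 31, 32, 34, 39, 79, 137, 174, 189, 190, 191, 190, 190, 190, 191, 191]
[[12, 205, 76], [12, 202, 77], [12, 202, 77], [12, 202, 77], [12, 200, 88], [12, 204, 105], [12, 202, 120], [12, 203, 127], [12, 205, 127], [13, 202, 129], [13, 207, 127], [12, 196, 130], [17, 109, 164], [24, 63, 199], [25, 60, 199]]
223 329
```

Request:
play_rows([
  [0.02,0.006,0],
  [0.045,0.013,0],
  [0.07,0.02,-0.01],
  [0.088,0.025,-0.03],
  [0.093,0.027,-0.06],
  [0.093,0.027,-0.09],
  [0.093,0.027,-0.12],
  [0.093,0.027,-0.145],
  [0.093,0.027,-0.16],
  [0.093,0.027,-0.16],
  [0.093,0.027,-0.16],
  [0.093,0.027,-0.16],
], yaw=[0,0,0.009,0.009,0.009,0.009,0.009,0.009,0.009,0.009,0.009,0.009])

```text
clock: 9.4
eef_pos: [589.0, 207.1, 210.5]
eef_rot: [3.142, -0.002, 0.279]
wrist_force: [0.1, 0.1, -2.3]
finger_gap: 83.5
finger_force: 25.0
```

```bash
python3 - <<'E'
from h import *
st=telemetry.read_state();print(st['clock'],st['eef_pos'],st['eef_rot'],st['wrist_force'])
c={n:shot(n) for n in('wrist','top','side')};np.save('pics/set5.npy',c,allow_pickle=True)
o=np.zeros((600,800,3),np.uint8);o[:420,:400]=cv2.resize(c['wrist']['img'][130:270,210:343],(400,420))
o[:600,400:800]=cv2.resize(c['side']['img'][100:220,210:290],(400,600))
cv2.imwrite('pics/set5.png',o)
E
```

```text
9.4 [588.95951431 207.08707489 210.49016049] [ 3.14157132e+00 -1.59229170e-03  2.78834795e-01] [ 0.06030439  0.13876859 -2.31981333]
```

View pics/set5.png

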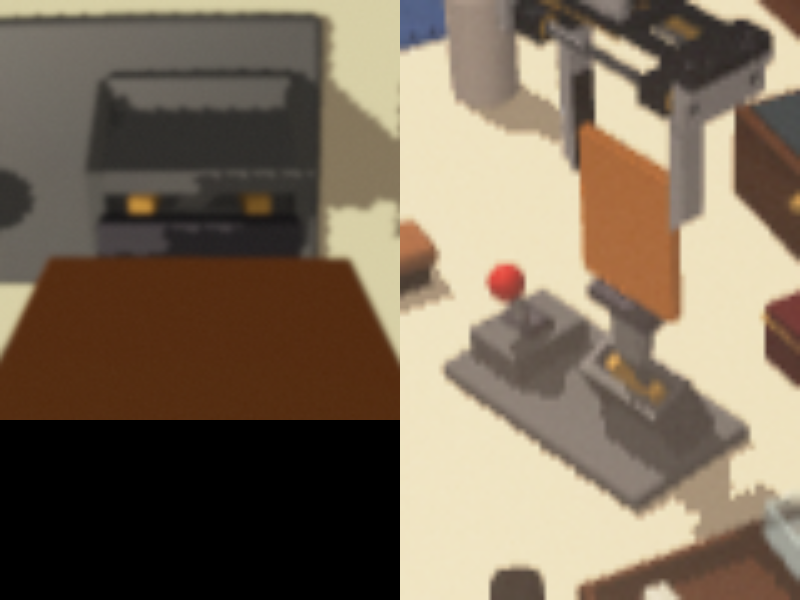

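The panel hangs vertical, with its shank directly over the mouth and centred between the jaws in y. I'll lower the tip in gently.

Request:
play_rows([
  [0,-0.0005,-0.006],
  [0,-0.0005,-0.012],
  [0,-0.0005,-0.016],
  [0,-0.0005,-0.02],
  [0,-0.0005,-0.023],
  [0,-0.0005,-0.023],
], yaw=[0,0,0,0,0,0])

```text
clock: 10.3
eef_pos: [588.7, 206.5, 186.3]
eef_rot: [3.142, 0.0, 0.279]
wrist_force: [-0.1, -0.6, -2.9]
finger_gap: 84.0
finger_force: 25.0
```

Request:
play_rows([
  [-0.006,-0.0017,0],
  [-0.0117,-0.0033,-0.0006],
  [-0.0175,-0.005,-0.0012],
  [-0.0232,-0.0066,-0.0022],
  [-0.029,-0.0083,-0.0035],
  [-0.0346,-0.0099,-0.005],
  [-0.0346,-0.0099,-0.005],
], yaw=[0,0,0,0,0,0,0])

```text
clock: 11.18
eef_pos: [553.5, 196.5, 181.2]
eef_rot: [-3.142, 0.001, 0.279]
wrist_force: [0.3, 0.3, -0.9]
finger_gap: 83.4
finger_force: 25.0
```

```bash
cat > tilt.py <<'E'
from h import *
def tilt():
    st=telemetry.read_state();c=shot('wrist');p=st['eef_pos'];a=st['eef_rot'][2]
    print(st['clock'].round(2),p.round(1),st['wrist_force'].round(1))
    X=np.array([np.cos(a),np.sin(a),0]);Z=np.array([0,0,1.])
    h=cv2.cvtColor(c['img'],cv2.COLOR_BGR2HSV);col=(h[:,276,1]>150)&(h[:,276,0]<20)
    w=np.where(h[:,276,1]>150)[0];w=w[(w>100)&(w<300)];print('plate rows',w.min(),w.max())
    g=p+18.8*Z
    for t in np.arange(-30,6,5)*np.pi/180:
        z=Z*np.cos(t)+X*np.sin(t);x=X*np.cos(t)-Z*np.sin(t);o=g-106.4*z
        f=lambda q:proj(c,o+q[0]*x+q[1]*z)[1].round(1)
        print(round(np.degrees(t)),'front face top/bottom rows',f((5,122)),f((5,12)),'back top',f((-5,122)),'collar far',f((14,12)),f((14,0)))
    return c
if __name__=='__main__':
    c=tilt();np.save('pics/last.npy',c,allow_pickle=True)
    s=shot('side');np.save('pics/lasts.npy',s,allow_pickle=True)
    for n,i in(('w',c),('s',s)):cv2.imwrite(f'pics/last_{n}.png',i['img'])
E
python3 tilt.py; python3 - <<'E'
from h import *
c=np.load('pics/last.npy',allow_pickle=True).item();h=cv2.cvtColor(c['img'],cv2.COLOR_BGR2HSV)
print([(r,*h[r,276].tolist()) for r in range(110,300,5)])
E
```

```text
Traceback (most recent call last):
  File "tilt.py", line 15, in <module>
    c=tilt();np.save('pics/last.npy',c,allow_pickle=True)
  File "tilt.py", line 4, in tilt
    print(st['clock'].round(2),p.round(1),st['wrist_force'].round(1))
          ^^^^^^^^^^^^^^^^^
AttributeError: 'float' object has no attribute 'round'
Traceback (most recent call last):
FileNotFoundError: [Errno 2] No such file or directory: 'pics/last.npy'
```

```bash
sed -i "s/st\['clock'\].round(2)/st['clock']/" tilt.py; python3 tilt.py; python3 - <<'E'
from h import *
c=np.load('pics/last.npy',allow_pickle=True).item();h=cv2.cvtColor(c['img'],cv2.COLOR_BGR2HSV)
print([(r,*h[r,276].tolist()) for r in range(110,300,5)])
E
```

```text
11.225 [553.7 196.5 181.2] [ 1.   0.  -0.9]
plate rows 187 291
-30 front face top/bottom rows 291.4 158.0 back top 300.4 collar far 148.1 138.9
-25 front face top/bottom rows 289.2 166.7 back top 299.8 collar far 156.6 148.3
-20 front face top/bottom rows 286.9 175.5 back top 299.0 collar far 165.2 158.0
-15 front face top/bottom rows 284.5 184.5 back top 298.0 collar far 174.1 167.8
-10 front face top/bottom rows 281.9 193.7 back top 296.7 collar far 183.2 177.8
-5 front face top/bottom rows 279.2 203.1 back top 295.2 collar far 192.5 187.9
0 front face top/bottom rows 276.4 212.5 back top 293.5 collar far 201.9 198.2
5 front face top/bottom rows 273.6 222.1 back top 291.6 collar far 211.4 208.5
[(110, 18, 30, 110), (115, 16, 31, 108), (120, 16, 28, 99), (125, 16, 30, 110), (130, 16, 30, 110), (135, 20, 25, 62), (140, 18, 26, 49), (145, 15, 30, 51), (150, 24, 26, 49), (155, 15, 31, 100), (160, 16, 29, 98), (165, 20, 27, 57), (170, 170, 20, 38), (175, 0, 19, 55), (180, 171, 25, 72), (185, 5, 45, 74), (190, 12, 202, 120), (195, 12, 205, 107), (200, 12, 205, 96), (205, 12, 205, 96), (210, 12, 202, 96), (215, 12, 205, 97), (220, 12, 202, 96), (225, 12, 207, 96), (230, 12, 202, 97), (235, 12, 205, 96), (240, 12, 202, 97), (245, 12, 205, 96), (250, 12, 204, 95), (255, 12, 207, 95), (260, 12, 207, 95), (265, 12, 202, 96), (270, 12, 202, 96), (275, 12, 205, 96), (280, 12, 202, 121), (285, 13, 201, 146), (290, 12, 199, 146), (295, 25, 59, 217)]
```

The bottom of the plate has moved from row 215 to 187, which is a lean of about 15°, so it pivots in the grip as planned. I'll continue to 25°.

Request:
play_rows([
  [-0.0055,-0.0016,-0.0018],
  [-0.0112,-0.0032,-0.0038],
  [-0.0165,-0.0047,-0.006],
  [-0.0218,-0.0062,-0.0084],
  [-0.0218,-0.0062,-0.0084],
  [-0.0218,-0.0062,-0.0084],
], yaw=[0,0,0,0,0,0])

```text
clock: 12.08
eef_pos: [532.0, 190.3, 172.8]
eef_rot: [-3.142, 0.001, 0.279]
wrist_force: [0.7, -0.0, -1.3]
finger_gap: 83.6
finger_force: 25.0
```

```bash
python3 tilt.py
```

```text
12.075 [532.  190.3 172.8] [ 0.7 -0.  -1.3]
plate rows 168 290
-30 front face top/bottom rows 291.4 158.0 back top 300.4 collar far 148.1 138.9
-25 front face top/bottom rows 289.2 166.7 back top 299.8 collar far 156.6 148.3
-20 front face top/bottom rows 286.9 175.5 back top 299.0 collar far 165.2 158.0
-15 front face top/bottom rows 284.5 184.5 back top 298.0 collar far 174.1 167.8
-10 front face top/bottom rows 281.9 193.7 back top 296.7 collar far 183.2 177.8
-5 front face top/bottom rows 279.2 203.1 back top 295.2 collar far 192.5 188.0
0 front face top/bottom rows 276.4 212.5 back top 293.5 collar far 201.9 198.2
5 front face top/bottom rows 273.6 222.1 back top 291.6 collar far 211.4 208.6
```

Request:
play_rows([
  [0.0012,0.0004,-0.0036],
  [0.0028,0.0008,-0.0072],
  [0.0044,0.0013,-0.0108],
  [0.006,0.0018,-0.0145],
  [0.006,0.0018,-0.0145],
  [0.006,0.0018,-0.0145],
], yaw=[0,0,0,0,0,0])

```text
clock: 12.92
eef_pos: [538.2, 192.2, 158.5]
eef_rot: [-3.142, 0.0, 0.279]
wrist_force: [2.6, 1.0, -2.1]
finger_gap: 83.8
finger_force: 25.0
```

```bash
python3 tilt.py
```

```text
12.925 [538.2 192.2 158.5] [ 2.6  1.  -2.1]
plate rows 167 290
-30 front face top/bottom rows 291.3 158.1 back top 300.4 collar far 148.2 139.0
-25 front face top/bottom rows 289.2 166.7 back top 299.8 collar far 156.6 148.4
-20 front face top/bottom rows 286.9 175.6 back top 299.0 collar far 165.3 158.1
-15 front face top/bottom rows 284.4 184.6 back top 297.9 collar far 174.2 167.9
-10 front face top/bottom rows 281.8 193.8 back top 296.7 collar far 183.3 177.9
-5 front face top/bottom rows 279.1 203.1 back top 295.2 collar far 192.5 188.0
0 front face top/bottom rows 276.4 212.6 back top 293.5 collar far 201.9 198.3
5 front face top/bottom rows 273.5 222.2 back top 291.5 collar far 211.5 208.6
```

Request:
play_rows([
  [0.0005,0.0002,0],
  [0.0015,0.0004,-0.002],
  [0.0023,0.0006,-0.004],
  [0.0031,0.0008,-0.006],
  [0.0039,0.001,-0.0075],
  [0.0046,0.0012,-0.009],
  [0.0046,0.0012,-0.009],
], yaw=[0,0,0,0,0,0,0], force=55)

```text
clock: 13.9
eef_pos: [543.0, 193.5, 150.1]
eef_rot: [-3.141, -0.001, 0.279]
wrist_force: [-2.7, -0.2, 6.9]
finger_gap: 83.6
finger_force: 55.0
```

Request:
play_rows([
  [0.0005,0.0002,-0.0012],
  [0.001,0.0003,-0.0024],
  [0.0015,0.0004,-0.0036],
  [0.0015,0.0004,-0.0036],
], yaw=[0,0,0,0])

```text
clock: 14.4
eef_pos: [544.3, 193.9, 147.8]
eef_rot: [-3.142, -0.001, 0.279]
wrist_force: [-9.8, -2.9, 19.9]
finger_gap: 83.2
finger_force: 55.0
```

Request:
play_rows([
  [0.0004,0.0001,-0.001],
  [0.0008,0.0002,-0.002],
  [0.0011,0.0003,-0.003],
  [0.0011,0.0003,-0.003],
], yaw=[0,0,0,0])

```text
clock: 14.9
eef_pos: [544.9, 194.1, 147.8]
eef_rot: [3.142, -0.001, 0.279]
wrist_force: [-30.4, -8.9, 50.9]
finger_gap: 83.4
finger_force: 55.0
```

```bash
python3 tilt.py|head -4
```

```text
14.9 [544.9 194.1 147.8] [-30.4  -8.9  50.9]
plate rows 168 290
-30 front face top/bottom rows 291.3 158.2 back top 300.3 collar far 148.3 139.0
-25 front face top/bottom rows 289.1 166.8 back top 299.8 collar far 156.7 148.5
```

The force jumped to about 59 N with no further travel, which is the hard stop expected when the collar meets the rim. I'll relax the push and take a close look.

Request:
play_rows([
  [-0.0008,-0.0002,0.002],
  [-0.0013,-0.0004,0.003],
  [-0.0013,-0.0004,0.003],
], yaw=[0,0,0])

```text
clock: 15.38
eef_pos: [544.3, 193.9, 147.8]
eef_rot: [-3.141, -0.002, 0.279]
wrist_force: [-7.4, -2.3, 17.9]
finger_gap: 83.8
finger_force: 55.0
```

```bash
python3 tilt.py|head -4; python3 - <<'E'
from h import *
w=cv2.imread('pics/last_w.png');s=cv2.imread('pics/last_s.png')
o=np.zeros((600,800,3),np.uint8);o[:600,:400]=cv2.resize(w[110:230,236:316],(400,600),interpolation=cv2.INTER_CUBIC)
o[:600,400:]=cv2.resize(s[120:204,215:271],(400,600),interpolation=cv2.INTER_CUBIC);cv2.imwrite('pics/home.png',o)
E
```

```text
15.375 [544.3 193.9 147.8] [-7.4 -2.3 17.9]
plate rows 168 290
-30 front face top/bottom rows 291.2 158.2 back top 300.3 collar far 148.3 139.1
-25 front face top/bottom rows 289.1 166.8 back top 299.7 collar far 156.7 148.5
```

View pics/home.png

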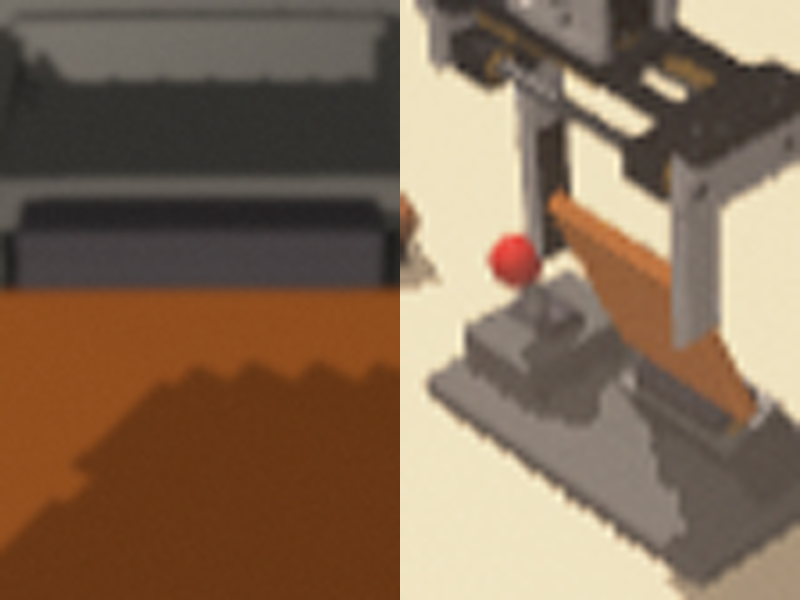

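The collar's underside sits on the rim and the panel leans with the socket. I'll let go and lift straight up.

Request:
play_rows([
  [0,0,0],
  [0,0,0],
  [0,0,0],
  [0,0,0.01],
  [0,0,0.03],
  [0,0,0.06],
  [0,0,0.1],
  [0,0,0.14],
  [0,0,0.14],
], yaw=[0,0,0,0,0,0,0,0,0], hand=1, force=20)

```text
clock: 16.6
eef_pos: [544.9, 194.0, 289.8]
eef_rot: [-3.142, -0.006, 0.279]
wrist_force: [0.1, -0.0, -0.8]
finger_gap: 94.1
finger_force: 0.0
```

```bash
python3 - <<'E'
from h import *
c=shot('wrist');s=shot('side');h=cv2.cvtColor(c['img'],cv2.COLOR_BGR2HSV)
np.save('pics/rel.npy',{'w':c,'s':s},allow_pickle=True)
X=np.array([.9616,.2744,0]);Y=np.array([-.2744,.9616,0]);Z=np.array([0,0,1.]);a=-.4226*X+.9063*Z;x=.9063*X+.4226*Z
o=np.array([586.8,205.8,68])
for n,v in(('w',c),('s',s)):
    h=cv2.cvtColor(v['img'],cv2.COLOR_BGR2HSV);m=cv2.inRange(h,(9,170,60),(22,255,255))
    q=[proj(v,o+sx*x+sy*Y+sz*a) for sx,sy,sz in((5,42,122),(5,-42,122),(5,-42,12),(5,42,12),(-5,42,122),(-5,-42,122))]
    print(n,'pred',np.round(q,1).tolist())
    ce=np.mean(q[:4],0)
    for k in cv2.findContours(m,0,2)[0]:
        if cv2.contourArea(k)>300 and cv2.pointPolygonTest(k,tuple(map(float,ce)),False)>0: print(n,cv2.contourArea(k),cv2.approxPolyDP(cv2.convexHull(k),3,True)[:,0].tolist())
E
```

```text
w pred [[230.7, 211.6], [321.2, 211.6], [311.0, 150.9], [240.8, 150.9], [231.7, 219.5], [320.2, 219.5]]
w 4757.5 [[309, 152], [318, 212], [233, 213], [242, 152]]
s pred [[236.4, 146.4], [254.5, 158.3], [265.7, 176.4], [248.3, 164.8], [234.3, 148.7], [252.4, 160.7]]
```

Predicted and observed outlines agree, but the stop came about 2 mm higher than I worked out. I'll check the height by touch, tapping the panel's top edge along the axis with closed fingers. Fully home, the top edge should be at z ≈ 180.7.

Request:
play_rows([
  [-0.004,-0.001,0],
  [-0.004,-0.001,-0.02],
  [-0.004,-0.001,-0.05],
  [-0.004,-0.001,-0.08],
  [-0.004,-0.001,-0.095],
  [-0.004,-0.001,-0.1],
  [-0.004,-0.001,-0.1],
  [-0.004,-0.001,-0.1],
], yaw=[0,0,0,0,0,0,0,0], hand=0)

```text
clock: 17.7
eef_pos: [540.5, 192.8, 186.9]
eef_rot: [3.142, -0.001, 0.279]
wrist_force: [0.3, -0.5, 1.3]
finger_gap: 17.4
finger_force: 0.0
```

Request:
play_rows([
  [0.0008,0.0002,-0.002],
  [0.0012,0.0003,-0.003],
  [0.0016,0.0005,-0.004],
  [0.002,0.0006,-0.005],
  [0.002,0.0006,-0.005],
], yaw=[0,0,0,0,0])

```text
clock: 18.32
eef_pos: [542.1, 193.3, 182.4]
eef_rot: [3.141, -0.001, 0.279]
wrist_force: [-7.9, -2.9, 13.6]
finger_gap: 0.6
finger_force: 6.8
```

Request:
play_rows([
  [0.0004,0.0001,-0.001],
  [0.0008,0.0002,-0.002],
  [0.0008,0.0002,-0.002],
  [0.0008,0.0002,-0.002],
], yaw=[0,0,0,0])

```text
clock: 18.82
eef_pos: [542.6, 193.4, 182.0]
eef_rot: [3.141, -0.001, 0.279]
wrist_force: [-17.6, -5.6, 29.0]
finger_gap: 0.3
finger_force: 14.5
```

Request:
play_rows([
  [0.0004,0.0001,-0.001],
  [0.0007,0.0002,-0.002],
  [0.0007,0.0002,-0.002],
  [0.0007,0.0002,-0.002],
], yaw=[0,0,0,0])

```text
clock: 19.32
eef_pos: [543.0, 193.5, 181.8]
eef_rot: [3.141, -0.001, 0.279]
wrist_force: [-26.3, -8.8, 44.8]
finger_gap: 0.7
finger_force: 22.5
```

Request:
play_rows([
  [-0.001,-0.0003,0.006],
  [-0.001,-0.0003,0.03],
  [-0.001,-0.0003,0.07],
  [-0.001,-0.0003,0.1],
  [-0.001,-0.0003,0.1],
], yaw=[0,0,0,0,0])

```text
clock: 19.95
eef_pos: [543.3, 193.6, 278.9]
eef_rot: [-3.142, -0.004, 0.279]
wrist_force: [-0.1, -0.2, -0.8]
finger_gap: 0.8
finger_force: 0.0
```

The edge stopped rigidly at 182 mm under 50 N, within tolerance of fully home. Next is the toggle, with the hand turned 90° so its body stays clear of the panel.

Request:
play_rows([
  [-0.01,0.02,0],
  [-0.02,0.045,0],
  [-0.03,0.07,0],
  [-0.04,0.09,0],
  [-0.049,0.109,0],
  [-0.049,0.109,0],
  [-0.049,0.109,0],
  [-0.049,0.109,0],
  [-0.049,0.109,0],
  [-0.049,0.109,0],
  [-0.049,0.109,0],
], yaw=[0.15,0.3,0.45,0.6,0.75,0.9,1.05,1.2,1.35,1.5,1.571])

```text
clock: 21.32
eef_pos: [493.4, 302.3, 275.4]
eef_rot: [-3.14, 0.0, 1.853]
wrist_force: [0.0, 0.3, 0.3]
finger_gap: 0.5
finger_force: 0.0
```

Request:
play_rows([
  [0,0,-0.03],
  [0,0,-0.07],
  [0,0,-0.11],
  [0,0,-0.15],
  [0,0,-0.18],
  [0,0,-0.2],
  [0,0,-0.206],
  [0,0,-0.206],
  [0,0,-0.206],
], yaw=[0,0,0,0,0,0,0,0,0])

```text
clock: 22.45
eef_pos: [494.0, 302.6, 71.7]
eef_rot: [3.14, -0.0, 1.85]
wrist_force: [0.4, 0.7, 0.3]
finger_gap: 0.4
finger_force: 0.0
```

Request:
play_rows([
  [0.01,0.0028,0],
  [0.018,0.005,0],
  [0.026,0.0072,0],
  [0.034,0.0095,0],
  [0.042,0.0117,0],
  [0.05,0.0138,0],
  [0.057,0.0157,0],
  [0.063,0.0173,0],
  [0.068,0.0187,0],
  [0.068,0.0187,0],
], yaw=[0,0,0,0,0,0,0,0,0,0])

```text
clock: 23.7
eef_pos: [561.6, 321.0, 70.7]
eef_rot: [-3.141, 0.0, 1.85]
wrist_force: [-2.4, -0.9, -0.2]
finger_gap: 0.6
finger_force: 1.2
```

```bash
cat > ball.py <<'E'
from h import *
s=shot('side');h=cv2.cvtColor(s['img'],cv2.COLOR_BGR2HSV);r=cv2.inRange(h,(0,150,80),(6,255,255))|cv2.inRange(h,(175,150,80),(180,255,255))
X=np.array([.9616,.2744]);Y=np.array([-.2744,.9616]);b=np.array([582,257.5])+66*Y
for t in(-.5,0,.3,.5):print(t,np.round(proj(s,np.append(b+50*np.sin(t)*X,36+50*np.cos(t))),1))
for k in cv2.findContours(r,0,2)[0]:
    (x,y),q=cv2.minEnclosingCircle(k)
    if 200<x<290 and 130<y<190: print('red',x,y,q)
E
python3 ball.py
```

```text
-0.5 [230.6 156.9]
0 [235.8 152.5]
0.3 [239.  151.3]
0.5 [241.1 151. ]
```

Request:
play_rows([
  [0.002,0.0006,0],
  [0.004,0.0011,0],
  [0.004,0.0011,0],
], yaw=[0,0,0])

```text
clock: 24.12
eef_pos: [562.5, 321.3, 70.4]
eef_rot: [-3.133, 0.001, 1.85]
wrist_force: [-27.3, -10.1, 10.9]
finger_gap: 0.4
finger_force: 14.4
```

Request:
play_rows([
  [-0.02,-0.0055,0],
  [-0.05,-0.0138,0],
  [-0.07,-0.019,0.01],
  [-0.08,-0.022,0.06],
  [-0.09,-0.025,0.12],
  [-0.11,-0.03,0.17],
  [-0.13,-0.03,0.2],
  [-0.15,-0.03,0.2],
  [-0.15,-0.03,0.2],
], yaw=[0,0,0,0,0,0,0,0,0])

```text
clock: 25.25
eef_pos: [415.4, 292.4, 271.8]
eef_rot: [3.14, -0.0, 1.851]
wrist_force: [-0.1, -0.1, 0.0]
finger_gap: 0.4
finger_force: 0.0
```

```bash
python3 ball.py; python3 - <<'E'
from h import *
s=shot('side');w=shot('wrist')
X=np.array([.9616,.2744,0]);Y=np.array([-.2744,.9616,0]);Z=np.array([0,0,1.]);a=-.4226*X+.9063*Z;x=.9063*X+.4226*Z
o=np.array([586.8,205.8,68])
for v in(s,w,shot('top')):
    h=cv2.cvtColor(v['img'],cv2.COLOR_BGR2HSV);m=cv2.inRange(h,(9,170,60),(22,255,255))
    q=np.array([proj(v,o+sx*x+sy*Y+sz*a) for sx,sy,sz in((5,42,122),(5,-42,122),(5,-42,12),(5,42,12))]);print(v['n'],q.round(1).tolist())
    for k in cv2.findContours(m,0,2)[0]:
        M=cv2.boundingRect(k);ce=np.array([M[0]+M[2]/2,M[1]+M[3]/2])
        if cv2.contourArea(k)>60 and np.linalg.norm(ce-q.mean(0))<25: print(cv2.contourArea(k),cv2.approxPolyDP(cv2.convexHull(k),3,True)[:,0].tolist())
    r=cv2.inRange(h,(0,150,80),(6,255,255))|cv2.inRange(h,(175,150,80),(180,255,255))
    for t in(-.5,.5):
        P=np.append(np.array([582,257.5])+66*Y[:2]+50*np.sin(t)*X[:2],36+50*np.cos(t));p=proj(v,P)
        print(t,np.round(p,1),[r[int(p[1])-2:int(p[1])+3,int(p[0])-2:int(p[0])+3].mean()])
E
```

```text
-0.5 [230.6 156.9]
0 [235.8 152.5]
0.3 [239.  151.3]
0.5 [241.1 151. ]
side [[236.4, 146.4], [254.5, 158.3], [265.7, 176.4], [248.3, 164.8]]
-0.5 [230.6 156.9] [np.float64(0.0)]
0.5 [241.1 151. ] [np.float64(0.0)]
wrist [[369.3, 297.1], [358.8, 359.4], [375.5, 309.4], [383.6, 255.1]]
588.0 [[381, 256], [378, 294], [370, 324], [363, 308], [376, 258]]
-0.5 [378.9 198.4] [np.float64(0.0)]
0.5 [414.3 198.7] [np.float64(255.0)]
top [[200.7, 211.7], [230.2, 202.7], [229.8, 194.0], [202.7, 202.2]]
264.0 [[230, 196], [230, 205], [202, 213], [203, 203]]
-0.5 [179.7 214. ] [np.float64(0.0)]
0.5 [175.5 198.8] [np.float64(244.8)]
```

The toggle hit its on-stop, and both the top and wrist views show the ball at the on position. The panel's outline matches its home position and the arm is clear, so I'll hand in.

```bash
python3 -c "
from cell import manip;print(manip.sign_off())"
```

```text
the job is handed in; nothing more can be done
None
```

The job is handed in, with no verdict returned. The glow panel sits on a hard stop in the lamp's socket, about 1 mm off the worked-out home height by touch. The toggle is at on in two camera views, and I saw no bystander disturbed, though I didn't measure them at the end.

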